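# Find the hidden catch of the key box

## Task

One of the four blue tiles in the top of the wooden key box is a hidden push catch: feel lightly over the tiles with a fingertip until you find the one that gives, press it down so that the drawer springs out by itself, then let the tile come back up and take your hand away. Do not bear down hard on the tiles, do not pull the drawer, and neither move nor pick up the dish, flashlight, jar or dispenser.

Things in the scene. Friction and masses are not known exactly. Their poses are not given: they have to be found in the camera images.
- keybox: Oblong pale-wood key box fixed on the ledge, 160 mm (its x) by 280 mm (its y), 80 mm high. Origin: centre of its underside; z up; its drawer front faces -x. Its flat top panel (80 mm up) has four look-alike square blue tiles, 52 by 52 mm, let into it in a row along y, 66 mm apart, tops 2 mm below the panel. Three are fixed solid, one, in any place, is the spring catch.
- catch (a joint): Travel straight down of the sprung tile: 0 up, 0.007 m fully pressed. It starts to yield at about 2 N, is fully down at about 6 N, and springs back up when let go. From about 0.004 m on it lets the drawer go. It does not tell which tile it is.
- drawer (a joint): Travel of the handle-less sprung drawer in the box's -x face: 0 shut, 0.07 m fully out. It is latched until the sprung tile is pressed, then glides out by itself in about half a second and stays out.
- place_1 (a point): Centre of the top of the tile at the +y end in the row (box frame: x 0, y +99 mm, 78 mm up); a fixed point of the box, which does not sink with the tile.
- place_2 (a point): Centre of the top of the tile second from the +y end in the row (box frame: x 0, y +33 mm, 78 mm up); a fixed point of the box, which does not sink with the tile.
- place_3 (a point): Centre of the top of the tile third from the +y end in the row (box frame: x 0, y -33 mm, 78 mm up); a fixed point of the box, which does not sink with the tile.
- place_4 (a point): Centre of the top of the tile at the -y end in the row (box frame: x 0, y -99 mm, 78 mm up); a fixed point of the box, which does not sink with the tile.
- dish_mid (a point): Loose white ceramic dish of keys, 112 mm across the rim, 32 mm high, beside the box. Point: on its axis, half-way up.
- flashlight_mid (a point): Loose aluminium flashlight standing on its head, 42 mm across the head, 138 mm high, beyond the box. Point: on its axis, 67.5 mm up.
- jar_mid (a point): Loose green glass jar with closed steel lid, 80 mm across, 102 mm high, beyond the box. Point: on its axis, 50 mm up.
- dispenser_mid (a point): Loose chrome push dispenser of lotion, 64 mm across, 140 mm high, spout 50 mm out from its axis near the top, beside the box. Point: on its axis, 70 mm up.
- drawer_front (a point): Centre of the drawer's front face (box frame, shut: x -80 mm, y 0, 37 mm up); moves with the drawer.

How it is judged (in metres and radians):
On the way:
1. the sprung tile is pressed down with the fingers (at least 4 mm) (value of joint catch above 0.004 m and value of joint drawer below 0.04 m).
At the end, for the whole second after the job is handed in: The drawer has sprung out (at least 55 mm of its 70) and is at rest, the sprung tile is back up (within 1.5 mm), and dish, flashlight, jar and dispenser stand within 15 mm of where they were (value of joint drawer above 0.055 m and value of joint catch below 0.0015 m and velocity of joint drawer below 0.02 m/s and distance of each of dish_mid, flashlight_mid, jar_mid, dispenser_mid from where it was at the start of the episode below 0.015 m); the robot touches nothing.
It fails at once if the dish, flashlight, jar or dispenser is shifted, tipped or lifted (more than 15 mm) (distance of any of dish_mid, flashlight_mid, jar_mid, dispenser_mid from where it was at the start of the episode above 0.015 m).
It fails at once if the fingers bear on something with more than 60 N (contact force between the fingers and anything else above 60 N).
It fails at once if the drawer is pulled or pushed by the robot (more than 3 N) (contact force between any of the fingers, the arm and drawer above 3 N).
It also fails if it takes over 45 s, if anything falls off the work surface, if the arm or the gripper's body presses on something with over 40 N, if the wrist force passes 120 N, or if a joint passes its speed limit or range.

## Robot

A 6-joint arm with a two-finger parallel gripper is mounted at the origin on the work surface. World frame = base frame: x ahead of the robot, y to its left, z up, the work surface at z = 0. Lengths are in mm, angles in rad, forces in N, time in s.
With the tool pointing down it reaches from about 325 to 900 mm from the base axis. Payload 3.5 kg.
Tool frame: the origin (TCP) lies at the very end of the fingers, on their centre line; the grasp point (between the pads) lies manip.tcp_to_grasp behind it (manip.tcp_to_grasp is the distance from the TCP to the grasp point, in mm); z points along the fingers, y is the line along which they close (so a half turn about z gives the same grasp; the last joint's range is limited). The gripper opens to 85 mm and grips with 20 to 120 N. Pads are 22 mm wide; open, the fingers measure 114 mm over their backs; the gripper's body (76 mm by 85 mm) begins 54 mm behind the grasp point. The pads swing forward as they close: fully open they stand 13 mm farther back than shut.
Start: joints at [1.076, 0.276, -0.026, 1.268, 0, 1.467], TCP at [238.664, 577.634, 231.313] pointing down, gripper open.
Joint ranges: [-3.12, 3.12], [-0.85, 1.88], [-1.08, 1.24], [-1.95, 2.15], [-1.57, 1.53], [-3.14, 3.14]. Speed limits (rad/s): [2.57, 2.57, 3.14, 3.14, 3.14, 3.14].

## Interface

Orientations are given as a unit quaternion [x, y, z, w].
In Python, from station import manip gives the robot as it stands.
- The arm moves only by the tool drive_tool, never from a script. Its argument "plan" is a list of rows, each a list of 7 numbers: the shift along the world's x, y, z each as a share of 4 cm, from -1 to 1, then the turn, a rotation vector about the world's x, y, z each as a share of 8 degrees, from -1 to 1, then the opening, from 0 (shut) to 1 (fully open). In form: [[tx, ty, tz, rx, ry, rz, fingers], ...]. A call has 1 to 5 rows; each row shifts and turns the commanded pose from where the row before left it; what a row does not reach is not made up. A row lasts 1/10 s, in which the tool goes at most 50 mm and 8.59 degrees, less where a joint would pass 70% of its speed; a pose out of reach is approached as far as the arm can. A call with a number of a shift or a turn outside -1 to 1 is refused whole. A call with a gripper value outside its range is refused whole. The fingers move at their own pace and stop on an object; "force" is the grip in N (left out, the last holds). Time passes only in rows, so rows that do not move let the fingers close. It gives the time, the measured TCP pose, the force, the opening and the grip force at its end, in the units of the state.
- manip.get_state(): the state, without advancing time (a new reading comes with each control period).
- manip.read_camera(name): name is "scene" or "top" or "wrist"; returns a dict with "color" (420x560x3 uint8, red, green, blue), "z_map" (420x560 float32, mm along the optical axis (not along the pixel's ray), 0 where there is no reading), "fx", "fy", "cx", "cy" (pixels), "dist_coeffs" ([k1, k2, p1, p2, k3] as OpenCV has them; the pictures are not rectified), "camera_from_world" (4x4, takes a point from world to camera coordinates). Camera axes: x right, y up, looking along -z (the intrinsics and any distortion apply to the point x, -y, -z); pixel columns grow to the right and rows downward; lengths in mm; the calibration is good to about 2 mm. A picture is of the moment at which its call begins.
- manip.hand_in(): hands the job in; it is judged then, once.
The state is a dict: "time": time; "joints": joint angles; "qvel": joint speeds; "effort": joint torques, N m; "tool_pos": TCP position; "tcp_rot": TCP orientation; "wrist_force": force on the tool from outside, world axes, zero at the start; "ft_torque": the same for the moment, N m; "finger_gap": finger opening in mm; "grip_force": force on a finger pad.
Only numpy, scipy, OpenCV 4.12 (cv2) and the standard library are available. Lean on these libraries where they do the work, as an engineer would, in place of code of your own. Each camera call takes 0.05 s, during which the arm holds its last target. There are 200 camera calls.

## Working session

There is one attempt and no reset: what is moved stays moved. The work goes in short steps, Python scripts to look and compute and a tool call to move; the robot and the scene stay as the last step left them, time stands still between calls to the robot, and variables do not carry over. Pictures are saved under pics/ and viewed, at most 10 in all, crops included, and the job is handed in when it is done.

Besides the shell and the picture viewer there is one more tool, called as name(argument=value, ...), one argument or row to a line, values as JSON. drive_tool: Moves the arm, as the interface text tells. Its arguments: {"type":"object","properties":{"plan":{"type":"array","items":{"type":"array","items":{"type":"number","minimum":-1,"maximum":1}}},"force":{"type":"number"}},"required":["plan"]}

```bash
mkdir -p pics; cat > h.py <<'E'
import numpy as np, cv2
from station import manip
def pix2plane(c,uv,z):
    K=np.array([[c['fx'],0,c['cx']],[0,c['fy'],c['cy']],[0,0,1.]])
    n=cv2.undistortPoints(np.array(uv,float).reshape(-1,1,2),K,np.array(c['dist_coeffs'],float)).reshape(-1,2)
    d=np.c_[n[:,0],-n[:,1],-np.ones(len(n))]
    W=np.linalg.inv(np.array(c['camera_from_world'])); o=W[:3,3]; d=d@W[:3,:3].T
    return o+d*((z-o[2])/d[:,2])[:,None]
def blue(c):
    h=cv2.cvtColor(c['color'],cv2.COLOR_RGB2HSV)
    return cv2.inRange(h,(95,90,40),(130,255,255))
E
python3 - <<'E'
from h import *
ims=[]
for n in('top','scene'):
    c=manip.read_camera(n); cv2.imwrite(f'pics/{n}0.png',c['color'][:,:,::-1])
    N,l,s,ce=cv2.connectedComponentsWithStats(blue(c))
    for i in range(1,N):
        if s[i,4]>60: print(n,s[i],ce[i].round(1),pix2plane(c,[ce[i]],78).round(1))
st=manip.get_state();print(st)
E
```

```text
top [253 232  23  23 392] [263.7 242.9] [[531.6  82.6  78. ]]
top [278 237  23  24 389] [289.4 248.4] [[518.6  17.7  78. ]]
top [304 243  23  23 396] [315.1 253.9] [[505.9 -47.1  78. ]]
top [330 248  23  24 397] [340.8 259.4] [[ 493.2 -111.6   78. ]]
scene [267 177  21  16 222] [277.1 184.2] [[531.4  83.3  78. ]]
scene [245 184  21  16 228] [254.7 191.6] [[518.5  18.7  78. ]]
scene [222 191  21  17 236] [231.7 199.2] [[505.8 -45.7  78. ]]
scene [198 199  21  17 246] [208.  206.9] [[ 492.5 -110.4   78. ]]
{'time': 0.1, 'joints': array([ 1.07561251e+00,  2.77064357e-01, -2.77336731e-02,  1.26800690e+00,
        5.66106711e-06,  1.46739854e+00]), 'qvel': array([-0.0003653 , -0.00234393,  0.00418806, -0.00150163, -0.000487  ,
        0.00126407]), 'effort': array([ 1.40490724e-04, -4.46709394e+01,  2.96128142e+01,  8.46599200e-03,
       -1.28466745e-04, -8.29834420e-06]), 'tool_pos': array([238.32080505, 577.01914143, 230.27165439]), 'tcp_rot': array([ 1.94642453e-01,  9.80873747e-01, -9.58822813e-04, -2.98815969e-04]), 'wrist_force': array([ 0.26444626,  0.25749717, -0.2751055 ]), 'ft_torque': array([-0.0178644 , -0.00258243, -0.01522421]), 'grip_force': 0.0, 'finger_gap': 85.36629194054393}
```

View pics/top0.png

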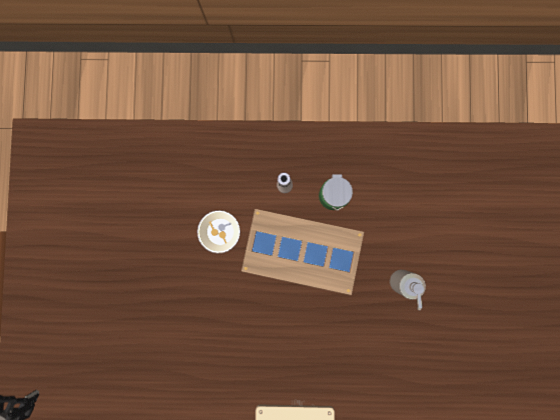

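View pics/scene0.png

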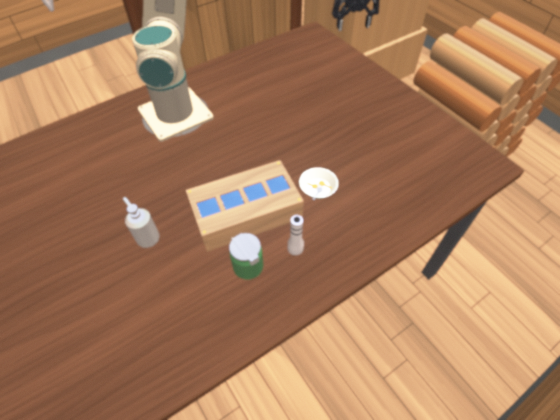

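The top view shows the four tiles at (264,243), (289,248), (315,254) and (341,259). The dish is at (219,232), the flashlight at (285,183), the jar at (337,192) and the dispenser at (412,287). The scene view agrees within about 1.5 mm. The box yaw is about -11.2°. I'll close the fingers and go over tile 1.

drive_tool(
  plan=[
    [0.6,-1,0,0,0,0.6,0],
    [0.6,-1,0,0,0,0.6,0],
    [0.6,-1,0,0,0,0.6,0],
    [0.6,-1,0,0,0,0.6,0],
    [0.6,-1,0,0,0,0.6,0],
  ],
  force=20,
)

```text
time: 0.6
tool_pos: [358.9, 375.8, 230.9]
tcp_rot: [-0.016, 1.0, -0.0, -0.0]
wrist_force: [0.9, -0.7, -0.6]
finger_gap: 12.3
grip_force: 0.0
```

drive_tool(
  plan=[
    [0.6,-1,0,0,0,0.6,0],
    [0.6,-1,0,0,0,0.6,0],
    [0.6,-1,0,0,0,0,0],
    [0.6,-1,0,0,0,0,0],
    [0.6,-1,0,0,0,0,0],
  ],
)

```text
time: 1.1
tool_pos: [479.0, 175.8, 231.0]
tcp_rot: [-0.097, 0.995, 0.0, -0.0]
wrist_force: [1.1, 0.7, 0.4]
finger_gap: 0.2
grip_force: 0.0
```

drive_tool(
  plan=[
    [0.6,-1,0,0,0,0,0],
    [0.6,-1,0,0,0,0,0],
    [0.1,-0.3,-0.5,0,0,0,0],
    [0,0,-0.5,0,0,0,0],
    [0,0,0,0,0,0,0],
  ],
)

```text
time: 1.6
tool_pos: [528.1, 84.7, 187.9]
tcp_rot: [-0.096, 0.995, 0.0, -0.004]
wrist_force: [0.1, -0.0, -0.3]
finger_gap: 0.0
grip_force: 0.0
```

drive_tool(
  plan=[
    [0.08,-0.04,-1,0,0,0,0],
    [0,0,-0.9,0,0,0,0],
    [0,0,-0.5,0,0,0,0],
    [0,0,0,0,0,0,0],
    [0,0,0,0,0,0,0],
  ],
)

```text
time: 2.1
tool_pos: [534.1, 84.5, 96.1]
tcp_rot: [-0.098, 0.995, 0.0, 0.0]
wrist_force: [1.3, 0.2, 0.3]
finger_gap: -0.1
grip_force: 0.0
```

```bash
python3 - <<'E'
from h import *
c=manip.read_camera('wrist'); cv2.imwrite('pics/w1.png',c['color'][:,:,::-1])
print(manip.get_state()['tool_pos'],manip.get_state()['wrist_force'])
E
```

```text
[535.07384979  84.40784147  96.94600751] [-0.44206082 -0.02952137 -0.07515196]
```

View pics/w1.png

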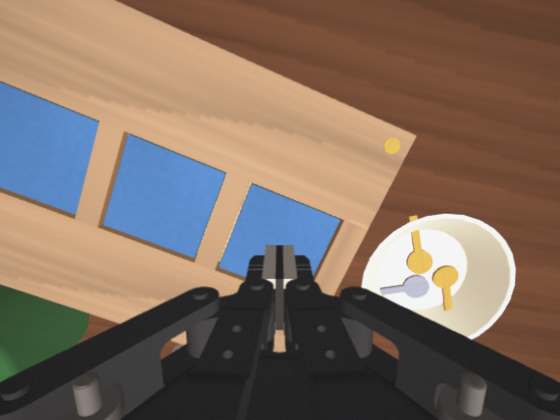

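The wrist view shows tile 1 at about (285,230), under the fingertips at (280,255). The finger line is 22° off the box's row because my yaw sign was wrong. I'll turn back -22.5° and then feel down.

drive_tool(
  plan=[
    [-0.08,-0.04,0,0,0,-0.95,0],
    [0,0,0,0,0,-0.95,0],
    [0,0,-0.15,0,0,-0.9,0],
    [0,0,-0.15,0,0,0,0],
    [0,0,0,0,0,0,0],
  ],
)

```text
time: 2.65
tool_pos: [531.1, 82.6, 84.0]
tcp_rot: [0.097, 0.995, 0.0, 0.001]
wrist_force: [-0.2, 0.0, -0.6]
finger_gap: 0.0
grip_force: 0.0
```

drive_tool(
  plan=[
    [0,0,-0.05,0,0,0,0],
    [0,0,-0.025,0,0,0,0],
    [0,0,0,0,0,0,0],
  ],
)

```text
time: 2.95
tool_pos: [530.7, 82.4, 80.4]
tcp_rot: [0.098, 0.995, 0.0, 0.0]
wrist_force: [0.3, -0.1, -0.3]
finger_gap: -0.1
grip_force: 0.0
```

drive_tool(
  plan=[
    [0,0,-0.025,0,0,0,0],
    [0,0,-0.025,0,0,0,0],
    [0,0,0,0,0,0,0],
  ],
)

```text
time: 3.25
tool_pos: [530.5, 82.4, 78.1]
tcp_rot: [0.098, 0.995, -0.0, -0.0]
wrist_force: [-0.3, 0.8, -0.7]
finger_gap: 0.3
grip_force: 0.0
```

drive_tool(
  plan=[
    [0,0,-0.025,0,0,0,0],
    [0,0,0,0,0,0,0],
  ],
)

```text
time: 3.45
tool_pos: [530.6, 82.4, 78.0]
tcp_rot: [0.098, 0.995, -0.0, -0.0]
wrist_force: [-1.8, -0.8, 5.3]
finger_gap: -0.2
grip_force: 2.6
```

drive_tool(
  plan=[
    [0,0,-0.025,0,0,0,0],
    [0,0,0,0,0,0,0],
  ],
)

```text
time: 3.65
tool_pos: [530.6, 82.4, 78.0]
tcp_rot: [0.098, 0.995, -0.0, -0.0]
wrist_force: [-3.4, 0.4, 11.7]
finger_gap: 0.2
grip_force: 5.7
```

Tile 1 is solid: 11.7 N with no give. Next is tile 2.

drive_tool(
  plan=[
    [0,0,0.4,0,0,0,0],
    [-0.15,-0.8,0,0,0,0,0],
    [-0.15,-0.8,0,0,0,0,0],
    [0,0,0,0,0,0,0],
    [0,0,-0.2,0,0,0,0],
  ],
)

```text
time: 4.15
tool_pos: [519.8, 18.0, 85.1]
tcp_rot: [0.099, 0.995, 0.0, 0.001]
wrist_force: [1.0, -0.1, -0.8]
finger_gap: -0.1
grip_force: 0.0
```

drive_tool(
  plan=[
    [0,0,-0.075,0,0,0,0],
    [0,0,0,0,0,0,0],
  ],
)

```text
time: 4.35
tool_pos: [517.8, 19.3, 80.2]
tcp_rot: [0.097, 0.995, 0.0, -0.001]
wrist_force: [0.1, 0.4, 0.2]
finger_gap: 0.1
grip_force: 0.0
```

drive_tool(
  plan=[
    [0,0,-0.05,0,0,0,0],
    [0,0,-0.025,0,0,0,0],
    [0,0,0,0,0,0,0],
  ],
)

```text
time: 4.65
tool_pos: [518.7, 18.8, 78.2]
tcp_rot: [0.098, 0.995, 0.0, -0.0]
wrist_force: [0.1, 0.1, -0.0]
finger_gap: 0.1
grip_force: 0.0
```

drive_tool(
  plan=[
    [0,0,-0.025,0,0,0,0],
    [0,0,-0.025,0,0,0,0],
    [0,0,0,0,0,0,0],
  ],
)

```text
time: 4.95
tool_pos: [518.9, 18.7, 78.0]
tcp_rot: [0.098, 0.995, 0.0, 0.0]
wrist_force: [-3.4, 0.4, 11.3]
finger_gap: 0.1
grip_force: 5.4
```

Tile 2 is solid too. On to tile 3 (505.9, -46.4).

drive_tool(
  plan=[
    [0,0,0.4,0,0,0,0],
    [-0.16,-0.8,0,0,0,0,0],
    [-0.16,-0.82,0,0,0,0,0],
    [0,0,0,0,0,0,0],
    [0,0,-0.2,0,0,0,0],
  ],
)

```text
time: 5.45
tool_pos: [507.0, -46.9, 85.1]
tcp_rot: [0.099, 0.995, 0.0, 0.001]
wrist_force: [0.6, 1.0, 1.1]
finger_gap: 0.1
grip_force: 0.0
```

drive_tool(
  plan=[
    [0,0,-0.075,0,0,0,0],
    [0,0,-0.05,0,0,0,0],
    [0,0,-0.025,0,0,0,0],
    [0,0,0,0,0,0,0],
  ],
)

```text
time: 5.85
tool_pos: [505.8, -45.7, 78.2]
tcp_rot: [0.097, 0.995, 0.0, -0.0]
wrist_force: [-0.2, 0.4, 0.1]
finger_gap: 0.2
grip_force: 0.0
```

drive_tool(
  plan=[
    [0,0,-0.025,0,0,0,0],
    [0,0,-0.025,0,0,0,0],
    [0,0,0,0,0,0,0],
  ],
)

```text
time: 6.15
tool_pos: [506.1, -45.8, 78.0]
tcp_rot: [0.098, 0.995, 0.0, 0.0]
wrist_force: [-5.4, 1.2, 13.0]
finger_gap: 0.1
grip_force: 6.3
```

Tile 3 is also solid. On to tile 4 (492.8, -111).

drive_tool(
  plan=[
    [0,0,0.4,0,0,0,0],
    [-0.16,-0.8,0,0,0,0,0],
    [-0.17,-0.82,0,0,0,0,0],
    [0,0,0,0,0,0,0],
    [0,0,-0.2,0,0,0,0],
  ],
)

```text
time: 6.65
tool_pos: [493.8, -111.8, 85.0]
tcp_rot: [0.099, 0.995, -0.0, 0.001]
wrist_force: [0.3, 0.0, -1.0]
finger_gap: 0.3
grip_force: 0.0
```

drive_tool(
  plan=[
    [0,0,-0.075,0,0,0,0],
    [0,0,-0.05,0,0,0,0],
    [0,0,-0.025,0,0,0,0],
    [0,0,0,0,0,0,0],
  ],
)

```text
time: 7.05
tool_pos: [492.6, -110.5, 78.1]
tcp_rot: [0.097, 0.995, 0.0, -0.0]
wrist_force: [-0.5, -1.0, -0.3]
finger_gap: 0.3
grip_force: 0.0
```

drive_tool(
  plan=[
    [0,0,-0.025,0,0,0,0],
    [0,0,-0.025,0,0,0,0],
    [0,0,0,0,0,0,0],
  ],
)

```text
time: 7.35
tool_pos: [492.9, -110.8, 76.6]
tcp_rot: [0.098, 0.995, 0.0, 0.0]
wrist_force: [-0.6, 1.5, 4.0]
finger_gap: 0.3
grip_force: 1.9
```

Tile 4 gives: 1.4 mm at 4 N. I'll press on gently.

drive_tool(
  plan=[
    [0,0,-0.05,0,0,0,0],
    [0,0,-0.05,0,0,0,0],
    [0,0,0,0,0,0,0],
  ],
)

```text
time: 7.65
tool_pos: [492.9, -110.9, 72.3]
tcp_rot: [0.098, 0.995, 0.0, 0.0]
wrist_force: [-0.1, 2.8, 4.4]
finger_gap: 0.0
grip_force: 2.4
```

drive_tool(
  plan=[
    [0,0,-0.035,0,0,0,0],
    [0,0,0,0,0,0,0],
    [0,0,0,0,0,0,0],
  ],
)

```text
time: 7.95
tool_pos: [493.0, -110.9, 71.1]
tcp_rot: [0.098, 0.995, 0.0, 0.0]
wrist_force: [-0.5, 3.4, 4.9]
finger_gap: -0.3
grip_force: 2.7
```

drive_tool(
  plan=[
    [0,0,0.1,0,0,0,0],
    [0,0,0.1,0,0,0,0],
    [0,0,0.5,0,0,0,0],
    [0,0,1,0,0,0,0],
    [0,0,1,0,0,0,0],
  ],
)

```text
time: 8.45
tool_pos: [491.3, -111.6, 178.9]
tcp_rot: [0.098, 0.995, -0.001, -0.002]
wrist_force: [1.3, -0.5, 0.4]
finger_gap: 0.2
grip_force: 0.0
```

drive_tool(
  plan=[
    [0,0,1,0,0,0,0],
    [0,0,0.5,0,0,0,0],
    [0,0,0,0,0,0,0],
    [0,0,0,0,0,0,0],
    [0,0,0,0,0,0,0],
  ],
)

```text
time: 8.95
tool_pos: [491.3, -111.0, 236.9]
tcp_rot: [0.098, 0.995, 0.0, -0.002]
wrist_force: [-0.7, -0.8, 0.1]
finger_gap: 0.1
grip_force: 0.0
```

```bash
python3 - <<'E'
from h import *
c=manip.read_camera('scene'); a=c['color'][:,:,::-1]
c=manip.read_camera('top'); b=c['color'][:,:,::-1]
cv2.imwrite('pics/end.png',np.hstack([cv2.resize(a[120:320,90:390],None,fx=1.3,fy=1.3),cv2.resize(b[150:350,180:480],None,fx=1.3,fy=1.3)]))
print(manip.get_state()['tool_pos'])
E
```

```text
[ 491.38491278 -110.87193531  236.86409266]
```

View pics/end.png

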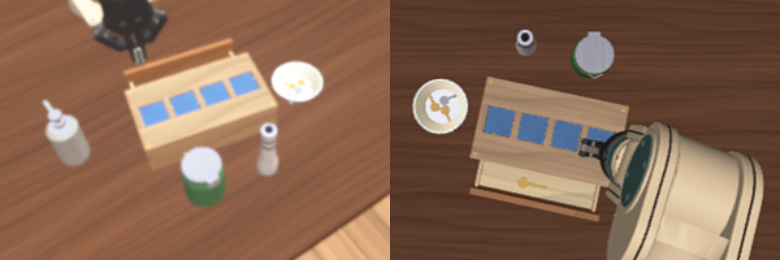

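The picture shows the drawer out at full travel (front edge at about (535,205) in the right half). The tiles look level, the objects are where they were, and the hand is clear.

```bash
python3 -c "
from station import manip
print(manip.hand_in())"
```

```text
the job is handed in; nothing more can be done
None
```

The catch was the tile at the -y end (place_4): pressed about 7 mm at roughly 5 N, it let the drawer spring out; the hand was clear, the other objects looked unmoved in the last picture, and the job is handed in (no verdict was returned).

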